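# Make up two pressure-washer spare-parts kits

### The job

Make up the two spare-parts kits from the stock standing on the bench: the plunger, the hexagon-footed plug and the narrow sleeve go in the three-compartment tray, the elbow and the short nipple in the two-compartment tray, one part to a compartment in any order, each standing upright on the compartment's floor. Set the parts down rather than dropping them, and leave the wide sleeve, the long nipple and the grease tin standing where they are.

Things in the scene. Friction and masses are not known exactly. Their poses are not given: they have to be found in the camera images.
- plunger: White ceramic pump plunger: plain cylinder 30 mm in diameter, 46 mm tall, with a small steel disc (22 mm) and bolt head (12 mm) on top, 52 mm tall in all. Stands upright; origin at the centre of its underside, z up. 
- plug: Brass valve plug: hexagonal foot 38 mm across flats and 16 mm high, above it a round threaded stem 22 mm in diameter up to 52 mm. Stands upright; origin at the centre of its underside, z up. 
- narrow_sleeve: Narrow steel sleeve: tube 34 mm outside, 24 mm inside, 52 mm tall. Stands upright; origin at the centre of its underside, z up. 
- elbow: Brass elbow fitting: round foot 32 mm in diameter and 12 mm high, vertical leg 24 mm in diameter to a rounded top at 52 mm, and from it a horizontal arm along its own +x at 40 mm height, 20 mm in diameter (24 mm at its end), ending 30 mm from the leg's axis. Its arm may overhang the compartment. Stands upright; origin at the centre of the foot's underside, z up.
- short_nipple: Short brass double nipple: round threaded ends 26 mm in diameter with a hexagon 34 mm across flats (one pair of flats faces its own +-y, the others every 60 degrees), 18 mm high, in the middle (17 to 35 mm height); 52 mm tall in all. Stands upright; origin at the centre of its underside, z up. 
- wide_sleeve: Wide steel sleeve, to be left alone: tube 52 mm outside, 40 mm inside, 52 mm tall. Stands upright; origin at the centre of its underside, z up. 
- long_nipple: Long brass double nipple, to be left alone: like the short one but 80 mm tall; round ends 26 mm in diameter, hexagon 34 mm across flats (one pair of flats faces its own +-y, the others every 60 degrees) at 31 to 49 mm height. Stands upright; origin at the centre of its underside, z up. 
- grease_tin: Grease tin with paper label, to be left alone: can 48 mm in diameter, 60 mm tall. Stands upright; origin at the centre of its underside, z up. 
- tray3: Three-compartment kit tray, blue plastic, 206 x 72 mm; three compartments in a row, centres at x = -67, 0 and +67 mm, y = 0. Compartments 62 x 62 mm inside; floor, walls and dividers 5 mm thick, rim 22 mm above the bench. Origin at the centre of its underside, x along its length, z up. Fixed; stands left or right of the stock.
- tray2: Two-compartment kit tray, blue plastic, 139 x 72 mm; two compartments, centres at x = -33.5 and +33.5 mm, y = 0. Compartments 62 x 62 mm inside; floor, walls and dividers 5 mm thick, rim 22 mm above the bench. Origin at the centre of its underside, x along its length, z up. Fixed; stands left or right of the stock.
Not all that is in view belongs to the job. What is shaped like the short_nipple but blue is not meant.

How it is judged (in metres and radians):
At the end, for the whole second after the job is handed in: Each kit's parts one to a compartment of its tray, undersides within 21 mm of the compartment's centre along x and y and on its floor (under 9 mm above the bench), upright within 0.12 rad, at rest; wide sleeve, long nipple and grease tin within 20 mm of their starts ((((x of plunger in the frame of tray3 between -0.088 and -0.046 m and y of plunger in the frame of tray3 between -0.021 and 0.021 m) and (x of plug in the frame of tray3 between -0.021 and 0.021 m and y of plug in the frame of tray3 between -0.021 and 0.021 m) and (x of narrow_sleeve in the frame of tray3 between 0.046 and 0.088 m and y of narrow_sleeve in the frame of tray3 between -0.021 and 0.021 m)) or ((x of plunger in the frame of tray3 between -0.088 and -0.046 m and y of plunger in the frame of tray3 between -0.021 and 0.021 m) and (x of plug in the frame of tray3 between 0.046 and 0.088 m and y of plug in the frame of tray3 between -0.021 and 0.021 m) and (x of narrow_sleeve in the frame of tray3 between -0.021 and 0.021 m and y of narrow_sleeve in the frame of tray3 between -0.021 and 0.021 m)) or ((x of plunger in the frame of tray3 between -0.021 and 0.021 m and y of plunger in the frame of tray3 between -0.021 and 0.021 m) and (x of plug in the frame of tray3 between -0.088 and -0.046 m and y of plug in the frame of tray3 between -0.021 and 0.021 m) and (x of narrow_sleeve in the frame of tray3 between 0.046 and 0.088 m and y of narrow_sleeve in the frame of tray3 between -0.021 and 0.021 m)) or ((x of plunger in the frame of tray3 between -0.021 and 0.021 m and y of plunger in the frame of tray3 between -0.021 and 0.021 m) and (x of plug in the frame of tray3 between 0.046 and 0.088 m and y of plug in the frame of tray3 between -0.021 and 0.021 m) and (x of narrow_sleeve in the frame of tray3 between -0.088 and -0.046 m and y of narrow_sleeve in the frame of tray3 between -0.021 and 0.021 m)) or ((x of plunger in the frame of tray3 between 0.046 and 0.088 m and y of plunger in the frame of tray3 between -0.021 and 0.021 m) and (x of plug in the frame of tray3 between -0.088 and -0.046 m and y of plug in the frame of tray3 between -0.021 and 0.021 m) and (x of narrow_sleeve in the frame of tray3 between -0.021 and 0.021 m and y of narrow_sleeve in the frame of tray3 between -0.021 and 0.021 m)) or ((x of plunger in the frame of tray3 between 0.046 and 0.088 m and y of plunger in the frame of tray3 between -0.021 and 0.021 m) and (x of plug in the frame of tray3 between -0.021 and 0.021 m and y of plug in the frame of tray3 between -0.021 and 0.021 m) and (x of narrow_sleeve in the frame of tray3 between -0.088 and -0.046 m and y of narrow_sleeve in the frame of tray3 between -0.021 and 0.021 m))) and z of each of plunger, plug, narrow_sleeve in the frame of tray3 below 0.009 m and angle between each of plunger, plug, narrow_sleeve, elbow, short_nipple's own z axis and vertical below 0.12 rad and linear speed of each of plunger, plug, narrow_sleeve, elbow, short_nipple below 0.02 m/s and (((x of elbow in the frame of tray2 between -0.0545 and -0.0125 m and y of elbow in the frame of tray2 between -0.021 and 0.021 m) and (x of short_nipple in the frame of tray2 between 0.0125 and 0.0545 m and y of short_nipple in the frame of tray2 between -0.021 and 0.021 m)) or ((x of elbow in the frame of tray2 between 0.0125 and 0.0545 m and y of elbow in the frame of tray2 between -0.021 and 0.021 m) and (x of short_nipple in the frame of tray2 between -0.0545 and -0.0125 m and y of short_nipple in the frame of tray2 between -0.021 and 0.021 m))) and z of each of elbow, short_nipple in the frame of tray2 below 0.009 m and distance of each of wide_sleeve, long_nipple, grease_tin from where it was at the start of the episode below 0.02 m); the robot touches nothing.
It fails at once if the wide sleeve is shifted by 20 mm or more or knocked over (distance of wide_sleeve from where it was at the start of the episode above 0.02 m or angle between wide_sleeve's own z axis and vertical above 0.5 rad).
It fails at once if the long nipple is shifted by 20 mm or more or knocked over (distance of long_nipple from where it was at the start of the episode above 0.02 m or angle between long_nipple's own z axis and vertical above 0.5 rad).
It fails at once if the grease tin is shifted by 20 mm or more or knocked over (distance of grease_tin from where it was at the start of the episode above 0.02 m or angle between grease_tin's own z axis and vertical above 0.5 rad).
It fails at once if a kit part is dropped (falls free, faster than 0.7 m/s: some 25 mm) ((contact force between the fingers and plunger below 0.01 N and linear speed of plunger above 0.7 m/s) or (contact force between the fingers and plug below 0.01 N and linear speed of plug above 0.7 m/s) or (contact force between the fingers and narrow_sleeve below 0.01 N and linear speed of narrow_sleeve above 0.7 m/s) or (contact force between the fingers and elbow below 0.01 N and linear speed of elbow above 0.7 m/s) or (contact force between the fingers and short_nipple below 0.01 N and linear speed of short_nipple above 0.7 m/s)).
It also fails if it takes over 112 s, if anything falls off the work surface, if the arm or the gripper's body presses on something with over 40 N, if the wrist force passes 120 N, or if a joint passes its speed limit or range.

### The arm

A 6-joint arm with a two-finger parallel gripper is mounted at the origin on the work surface. World frame = base frame: x ahead of the robot, y to its left, z up, the work surface at z = 0. Lengths are in mm, angles in rad, forces in N, time in s.
With the tool pointing down it reaches from about 350 to 1000 mm from the base axis. Payload 7.1 kg.
Tool frame: the origin (TCP) lies at the very end of the fingers, on their centre line; the grasp point (between the pads) lies 19 mm behind it; z points along the fingers, y is the line along which they close (so a half turn about z gives the same grasp; the last joint's range is limited). The gripper opens to 85 mm and grips with 20 to 120 N. Pads are 22 mm wide; open, the fingers measure 114 mm over their backs; the gripper's body (76 mm by 85 mm) begins 54 mm behind the grasp point. The pads swing forward as they close: fully open they stand 13 mm farther back than shut.
Start: joints at [1.31, 0.423, 1.63, -0, 1.089, -0.019], TCP at [149.625, 606.809, 231.319] pointing down, gripper open.
Joint ranges: [-3, 3], [-0.9, 2.11], [0.09, 2.58], [-1.31, 4.45], [0.11, 2.69], [-2.54, 2.54]. Speed limits (rad/s): [2.39, 2.39, 3.01, 3.14, 3.14, 3.14].

### API

Orientations are given as a 3x3 rotation matrix whose columns are the frame's x, y, z axes.
In Python, from plant import state, snapshot, close_job gives the robot as it stands.
- The arm moves only by the tool arm_command, never from a script. Its argument "plan" is a list of rows, each a list of 3 entries, a list of its own where there are three numbers: the shift along the world's x, y, z each as a share of 50 mm, from -1 to 1, then the turn, a rotation vector about the world's x, y, z each as a share of 0.1 rad, from -1 to 1, then the opening, from 0 (shut) to 1 (fully open). In form: [[[tx, ty, tz], [rx, ry, rz], hand], ...]. A call has 1 to 12 rows; each row shifts and turns the commanded pose from where the row before left it; what a row does not reach is not made up. A row lasts 1/8 s, in which the tool goes at most 62.5 mm and 10.7 degrees, less where a joint would pass 70% of its speed; a pose out of reach is approached as far as the arm can. A call with a number of a shift or a turn outside -1 to 1 is refused whole. A call with a gripper value outside its range is refused whole. The fingers move at their own pace and stop on an object; the grip force is fixed at half the most. Time passes only in rows, so rows that do not move let the fingers close. It gives the time, the measured TCP pose, the force, the opening and the grip force at its end, in the units of the state.
- state(): the state, without advancing time (a new reading comes with each control period).
- snapshot(name): name is "side" or "top"; returns a dict with "frame" (420x560x3 uint8, red, green, blue), "z_map" (420x560 float32, mm along the optical axis (not along the pixel's ray), 0 where there is no reading), "fx", "fy", "cx", "cy" (pixels), "k1" (the pictures are not rectified: a ray, as slopes to the right and down, at radius r is drawn at 1 + k1 r^2 times it, then the intrinsics apply), "position" and "attitude" of the camera in the world. Camera axes: x right, y down, z forward; pixel columns grow to the right and rows downward; lengths in mm; the calibration is good to about 2 mm. A picture is of the moment at which its call begins.
- close_job(): hands the job in; it is judged then, once.
The state is a dict: "t": time; "qpos": joint angles; "qvel": joint speeds; "tau": joint torques, N m; "tool_pos": TCP position; "ee_rot": TCP orientation; "force": force on the tool from outside, world axes, zero at the start; "wrist_torque": the same for the moment, N m; "gripper_width": finger opening in mm; "grip_force": force on a finger pad.
Only numpy, scipy, OpenCV 4.12 (cv2) and the standard library are available. Lean on these libraries where they do the work, as an engineer would, in place of code of your own. Each camera call takes 0.05 s, during which the arm holds its last target. There are 200 camera calls.

## Working session

There is one attempt and no reset: what is moved stays moved. The work goes in short steps, Python scripts to look and compute and a tool call to move; the robot and the scene stay as the last step left them, time stands still between calls to the robot, and variables do not carry over. Pictures are saved under pics/ and viewed, at most 14 in all, crops included, and the job is handed in when it is done.

Besides the shell and the picture viewer there is one more tool, called after "Request:" as name(argument=value, ...) on one line, values as JSON. arm_command: Moves the arm, as the interface text tells. Shift numbers are shares of 50 mm and turn numbers shares of 0.1 rad, none past 1 either way. Its arguments: {"type":"object","properties":{"plan":{"type":"array"}},"required":["plan"]}

```bash
mkdir -p pics; cat > h.py <<'E'
import numpy as np, cv2
from plant import state, snapshot
def world(s):
    z=s["z_map"]; h,w=z.shape
    K=np.array([[s["fx"],0,s["cx"]],[0,s["fy"],s["cy"]],[0,0,1]],float)
    u,v=np.meshgrid(np.arange(w),np.arange(h))
    xd=(u-s["cx"])/s["fx"]; yd=(v-s["cy"])/s["fy"]
    x,y=xd.copy(),yd.copy()
    for _ in range(10):
        f=1+s["k1"]*(x*x+y*y); x,y=xd/f,yd/f
    P=np.stack([x*z,y*z,z],-1)
    R=np.array(s["attitude"]).reshape(3,3)
    W=P@R.T+np.array(s["position"]); W[z==0]=np.nan
    return W
E
python3 - <<'E'
from h import *
for n in("top","side"):
    s=snapshot(n); cv2.imwrite(f"pics/{n}0.png",s["frame"][...,::-1]); np.save(f"{n}0.npy",world(s)); np.save(f"{n}0i.npy",s["frame"])
    print(n,s["position"],np.round(s["attitude"],3).tolist(),s["fx"],s["k1"])
st=state();print(st["t"],np.round(st["ee_rot"],3).tolist(),st["gripper_width"])
E
```

```text
top [519.75053316  -3.69710694 959.30494648] [[0.019, -0.996, 0.082], [-1.0, -0.02, -0.015], [0.017, -0.081, -0.997]] 436.6638320667645 -0.02399439991128294
side [160.11681484 466.63333455 756.58714006] [[-0.751, -0.501, 0.431], [-0.661, 0.58, -0.476], [-0.011, -0.642, -0.767]] 533.3782998582367 -0.11327433164315229
0.1 [[-0.971, 0.239, -0.0], [0.239, 0.971, -0.001], [0.0, -0.001, -1.0]] 85.51543163829355
```

View pics/top0.png

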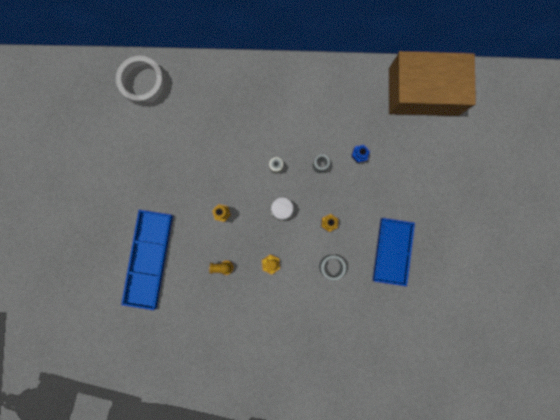

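View pics/side0.png

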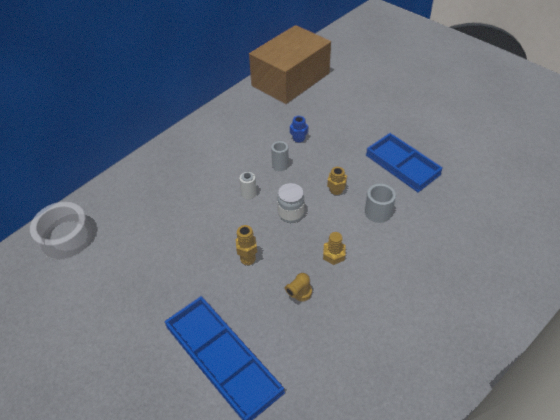

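Top view: the brass nipple-like parts are at (220,213) and (330,222), and the blue lookalike is at (361,154). The side view shows the one at (247,245) is long, so the short nipple is top (330,222). The plunger is at (276,164), not the tin at (282,208). The narrow sleeve is at (322,162) and the wide one at (333,267). The plug is at (270,264), the elbow at (220,268), tray3 at (148,260) and tray2 at (393,252).

```bash
python3 - <<'E'
from h import *
W=np.load("top0.npy"); I=np.load("top0i.npy"); S=np.load("side0.npy"); SI=np.load("side0i.npy")
print("bench z", np.nanmedian(W[100:350,100:420,2]), np.nanmedian(S[150:350,100:420,2]))
names=dict(plunger=(276,164),nsl=(322,162),blue=(361,154),long=(220,213),tin=(282,208),short=(330,222),elbow=(220,268),plug=(270,264),wide=(333,267))
for n,(u,v) in names.items():
    P=W[v-20:v+20,u-20:u+20].reshape(-1,3); P=P[P[:,2]>8]; top=np.percentile(P[:,2],97)
    T=P[P[:,2]>top-7]
    c,r=cv2.minEnclosingCircle(T[:,:2].astype(np.float32))
    # both-view cloud
    Q=S.reshape(-1,3); m=np.hypot(*(Q[:,:2]-np.array(c)).T)<40; Q=Q[m&(Q[:,2]>8)]
    qt=Q[Q[:,2]>np.percentile(Q[:,2],97)-7]; cs,rs=cv2.minEnclosingCircle(qt[:,:2].astype(np.float32))
    print(n,"top",round(top,1),"c",np.round(c,1),"r",round(r,1),len(T),"| side",np.round(cs,1),round(rs,1),round(np.percentile(Q[:,2],97),1))
def trays(W,I):
    hsv=cv2.cvtColor(I,cv2.COLOR_RGB2HSV)
    m=cv2.inRange(hsv,(100,150,60),(125,255,255))&((W[...,2]<40)&(W[...,2]>-8)).astype(np.uint8)*255
    n,l,st,c=cv2.connectedComponentsWithStats(m)
    for i in range(1,n):
        if st[i,4]>900:
            P=W[l==i]; P=P[(P[:,2]>15)]
            if len(P)<20: continue
            r=cv2.minAreaRect(P[:,:2].astype(np.float32)); print("tray",np.round(r[0],1),np.round(r[1],1),round(r[2],1),"rimz",np.percentile(P[:,2],95))
trays(W,I);print('side');trays(S,SI)
# elbow arm direction
E=W[248:288,195:245].reshape(-1,3);E=E[E[:,2]>25]; print("elbow",E.mean(0),cv2.minAreaRect(E[:,:2].astype(np.float32)))
E=S.reshape(-1,3)
f=cv2.resize(I[130:300,190:400][...,::-1],None,fx=3.5,fy=3.5,interpolation=cv2.INTER_CUBIC);cv2.imwrite("pics/crop0.png",f)
E
```

```text
bench z 0.19470178402821148 0.32286655652382024
plunger top 52.5 c [677.8   3. ] r 14.3 110 | side [677.7   3.8] 14.9 52.5
nsl top 54.2 c [683.6 -94.1] r 16.7 100 | side [684.3 -94.5] 18.2 53.2
blue top 54.2 c [ 707.9 -179.3] r 13.3 124 | side [ 709.1 -181.7] 15.8 54.0
long top 82.5 c [572.1 113. ] r 13.4 132 | side [573.2 114.9] 13.8 81.7
tin top 62.4 c [583.7 -11.8] r 22.4 365 | side [584.7 -11.7] 23.6 61.7
short top 55.1 c [ 557.  -113.9] r 13.4 125 | side [ 556.4 -114.6] 14.0 54.0
elbow top 52.4 c [456.4 114.6] r 21.1 173 | side [457.7 116.7] 20.9 52.3
plug top 54.4 c [465.2   9.8] r 11.3 90 | side [466.5  10.5] 12.3 52.7
wide top 54.3 c [ 462.8 -120.9] r 25.8 202 | side [ 464.5 -119.8] 27.5 53.3
tray [470.5 273. ] [ 71.8 203.1] 82.1 rimz 24.332708863363138
tray [ 496.6 -255.8] [ 72.3 136.4] 82.5 rimz 24.199119094988408
side
tray [1248.  -123.2] [ 15.7 696. ] 0.0 rimz 38.7425807320628
tray [ 498.5 -255.4] [ 73.9 140. ] 82.6 rimz 23.442076075757427
tray [471.8 275.2] [ 72.2 207.7] 82.2 rimz 23.661099818484033
elbow [457.53890455 112.84341054  47.52801463] ((457.28948974609375, 112.43953704833984), (22.897729873657227, 41.27924728393555), 0.8872461318969727)
```

View pics/crop0.png

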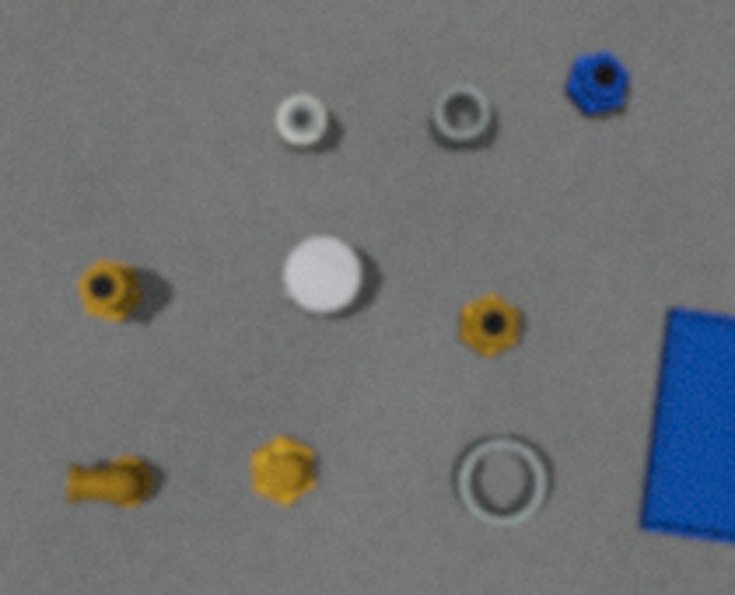

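Crop: the short nipple (490,325) has a black bore and a hexagonal collar. The plug (283,470) has a solid stem and hex foot. The elbow (110,482) has its arm pointing image-left, which is +y. One last measurement is the hexagon phase of the short nipple.

```bash
python3 - <<'E'
from h import *
for n,z0,c0 in(("top",35,(556.8,-114.2)),("side",35,(556.8,-114.2))):
    s=snapshot(n); I=s["frame"]; s["z_map"]=np.ones_like(s["z_map"]); D=world(s)-np.array(s["position"])
    p=np.array(s["position"]); k=(z0-p[2])/D[...,2]; G=p+D*k[...,None]
    hsv=cv2.cvtColor(I,cv2.COLOR_RGB2HSV); m=cv2.inRange(hsv,(8,90,30),(32,255,255))
    near=np.hypot(G[...,0]-c0[0],G[...,1]-c0[1])<30
    m[~near]=0
    if n=="side": continue
    m=cv2.morphologyEx(m,cv2.MORPH_CLOSE,np.ones((5,5)))
    P=G[m>0][:,:2]; h=cv2.convexHull(P.astype(np.float32))[:,0]; print("area",len(P),"c",P.mean(0))
    a=np.radians(np.arange(0,180,5)); w=[np.ptp(h@[np.cos(t),np.sin(t)]) for t in a]
    print(np.round(w,1).tolist())
    e=np.exp(-6j*a); print("min-width (flat normal) dir deg", np.degrees(np.angle(-(np.array(w)*np.exp(6j*a)).sum())/6)%60)
s=snapshot("top");f=s["frame"][195:250,300:360,::-1];cv2.imwrite("pics/hex.png",cv2.resize(f,None,fx=8,fy=8,interpolation=cv2.INTER_CUBIC))
E
```

```text
area 238 c [ 555.77385107 -114.79244748]
[36.2, 36.4, 36.5, 36.4, 36.1, 35.4, 34.9, 35.2, 35.7, 35.9, 36.4, 36.9, 37.0, 36.9, 36.5, 35.8, 35.0, 35.5, 36.1, 37.0, 37.8, 38.2, 38.4, 38.3, 38.1, 37.8, 37.2, 36.4, 35.9, 35.2, 35.1, 35.3, 36.0, 36.5, 36.7, 36.5]
min-width (flat normal) dir deg 26.34902827652181
```

View pics/hex.png

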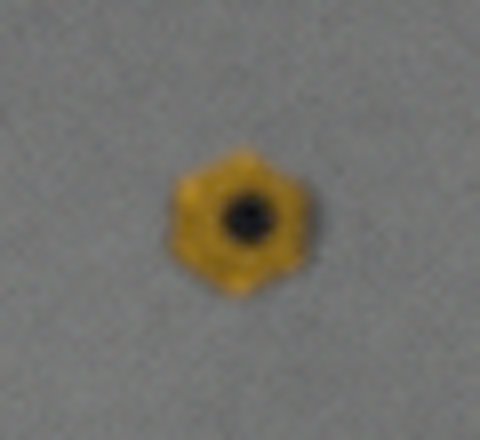

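Request:
arm_command(plan=[[[0.5, -0.8, 0], [0, 0, -1], 1], [[0.5, -1, 0], [0, 0, -1], 1], [[0.5, -1, 0], [0, 0, -1], 1], [[0.5, -1, 0], [0, 0, -1], 1], [[0.5, -1, 0], [0, 0, -1], 1], [[0.5, -1, 0], [0, 0, -1], 1], [[0.5, -1, 0], [0, 0, -1], 1], [[0.5, -1, 0], [0, 0, -1], 1], [[0.5, -1, 0], [0, 0, -1], 1], [[0.5, -0.8, 0], [0, 0, -1], 1], [[0.5, -0.4, 0], [0, 0, -1], 1], [[0.5, 0, 0], [0, 0, -1], 1]])

```text
t: 1.75
tool_pos: [450.3, 105.2, 231.4]
ee_rot: [[-0.123, 0.992, 0.0], [0.992, 0.123, -0.0], [-0.0, 0.0, -1.0]]
force: [0.7, 1.4, 0.4]
gripper_width: 85.4
grip_force: 0.0
```

The hex crop shows vertices at top and bottom, (243,150) and (240,292). The flats therefore face about ±y, at 86°.

Request:
arm_command(plan=[[[0.14, 0, -0.8], [0, 0, -1], 1], [[0, 0, -1], [0, 0, -0.23], 1], [[0, 0, -1], [0, 0, 0], 1], [[0, 0, -0.8], [0, 0, 0], 1], [[0, 0, -0.4], [0, 0, 0], 1], [[0, 0, -0.22], [0, 0, 0], 1], [[0, 0, 0], [0, 0, 0], 1], [[0, 0, 0], [0, 0, 0], 0]])

```text
t: 2.75
tool_pos: [457.3, 107.0, 21.1]
ee_rot: [[-0.006, 1.0, 0.001], [1.0, 0.006, 0.0], [0.0, 0.001, -1.0]]
force: [1.3, 0.4, 0.5]
gripper_width: 69.8
grip_force: 0.0
```

Request:
arm_command(plan=[[[0, 0, 0], [0, 0, 0], 0], [[0, 0, 0], [0, 0, 0], 0], [[0, 0, 0], [0, 0, 0], 0], [[0, 0, 0], [0, 0, 0], 0], [[0, 0, 0], [0, 0, 0], 0], [[0, 0, 0], [0, 0, 0], 0]])

```text
t: 3.5
tool_pos: [457.0, 106.9, 21.0]
ee_rot: [[-0.006, 1.0, 0.001], [1.0, 0.006, 0.0], [0.0, 0.001, -1.0]]
force: [-0.4, -0.2, 8.7]
gripper_width: 22.1
grip_force: 58.4
```

Request:
arm_command(plan=[[[0, 0, 0], [0, 0, 0], 0.6], [[0, 0, 0], [0, 0, 0], 0.6], [[0, 0, 0], [0, 0, 0], 0.6], [[0, -0.04, -0.13], [0, 0, 0], 0.6], [[0, 0, 0], [0, 0, 0], 0], [[0, 0, 0], [0, 0, 0], 0], [[0, 0, 0], [0, 0, 0], 0], [[0, 0, 0], [0, 0, 0], 0], [[0, 0, 0], [0, 0, 0], 0]])

```text
t: 4.62
tool_pos: [456.6, 104.8, 13.8]
ee_rot: [[-0.006, 1.0, -0.0], [1.0, 0.006, 0.0], [0.0, -0.0, -1.0]]
force: [1.1, -0.4, -1.6]
gripper_width: 22.5
grip_force: 58.7
```

Request:
arm_command(plan=[[[0, 0, 0.3], [0, 0, 0], 0], [[0, 0, 0.7], [0, 0, 0], 0], [[0, 0, 1], [0, 0, 0], 0], [[0, -0.5, 0.4], [0, 0, 0], 0], [[0, -1, 0], [0, 0, 0], 0], [[0, -1, 0], [0, 0, 0], 0], [[0, -1, 0], [0, 0, 0], 0], [[0.15, -1, 0], [0, 0, 0], 0], [[0, -1, 0], [0, 0, 0], 0], [[0, -1, 0], [0, 0, 0], 0], [[0, -0.6, 0], [0, 0, 0], 0], [[0, 0, 0], [0, 0, 0], 0]])

```text
t: 6.12
tool_pos: [464.2, -252.2, 134.8]
ee_rot: [[-0.003, 1.0, 0.001], [1.0, 0.003, -0.001], [-0.001, 0.001, -1.0]]
force: [-0.7, -0.4, -2.2]
gripper_width: 22.5
grip_force: 59.0
```

```bash
python3 - <<'E'
from h import *
s=snapshot("top"); W=world(s); I=s["frame"]
cv2.imwrite("pics/top1.png",cv2.resize(I[150:340,180:460,::-1],None,fx=2.5,fy=2.5))
print(state()["tool_pos"],state()["gripper_width"])
E
```

```text
[ 463.83006953 -250.84368188  134.53127661] 22.35842940501573
```

View pics/top1.png

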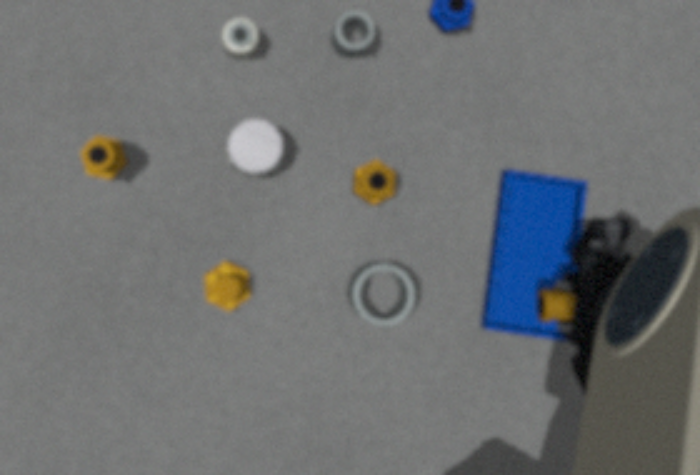

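The picture shows the elbow held, its arm end at (555,305), above the lower tray2 compartment.

Request:
arm_command(plan=[[[0, 0, -0.8], [0, 0, 0], 0], [[0, 0, -0.8], [0, 0, 0], 0], [[0, 0, -0.5], [0, 0, 0], 0], [[0, 0, 0], [0, 0, 0], 0], [[0, 0, -0.12], [0, 0, 0], 0], [[0, 0, -0.07], [0, 0, 0], 0], [[0, 0, 0], [0, 0, 0], 0]])

```text
t: 7.05
tool_pos: [464.4, -250.3, 19.8]
ee_rot: [[-0.006, 1.0, 0.001], [1.0, 0.006, -0.0], [-0.0, 0.001, -1.0]]
force: [0.7, 0.2, -1.2]
gripper_width: 22.7
grip_force: 59.0
```

Request:
arm_command(plan=[[[0, 0, -0.01], [0, 0, 0], 0], [[0, 0, 0], [0, 0, 0], 0.36], [[0, 0, 0], [0, 0, 0], 0.36], [[0, 0, 0], [0, 0, 0], 0.36], [[0, 0, 0.2], [0, 0, 0], 0.36], [[0, 0, 0.4], [0, 0, 0], 0.5], [[0, 0, 0.8], [0, 0, 0], 0.6], [[0, 0, 0.8], [0, 0, 0], 0.8], [[0, 0, 0], [0, 0, 0], 0.8]])

```text
t: 8.18
tool_pos: [466.2, -251.3, 132.4]
ee_rot: [[-0.006, 1.0, 0.006], [1.0, 0.006, -0.003], [-0.003, 0.006, -1.0]]
force: [0.0, 1.0, 0.5]
gripper_width: 68.7
grip_force: 0.0
```

Request:
arm_command(plan=[[[0.2, 0.4, 0], [0, 0, 0.9], 0.75], [[0.4, 0.6, 0], [0, 0, 0.9], 0.75], [[0.5, 0.7, 0], [0, 0, 0.9], 0.75], [[0.4, 0.6, 0], [0, 0, 0.9], 0.75], [[0.31, 0.44, -0.5], [0, 0, 0.95], 0.75], [[0, 0, -0.5], [0, 0, 0], 0.75], [[0, 0, 0], [0, 0, 0], 0.75]])

```text
t: 9.05
tool_pos: [552.6, -112.4, 76.6]
ee_rot: [[-0.445, 0.895, -0.005], [0.895, 0.445, 0.001], [0.003, -0.004, -1.0]]
force: [-0.0, 0.4, 0.2]
gripper_width: 63.9
grip_force: 0.0
```

Request:
arm_command(plan=[[[0, 0, 0], [0, 0, 0], 0.75]])

```text
t: 9.18
tool_pos: [554.5, -113.4, 79.1]
ee_rot: [[-0.444, 0.896, -0.0], [0.896, 0.444, 0.0], [0.0, -0.0, -1.0]]
force: [-1.0, 0.2, 0.8]
gripper_width: 63.9
grip_force: 0.0
```

Request:
arm_command(plan=[[[0.04, -0.01, -0.6], [0, 0, 0], 0.75], [[0, 0, -0.4], [0, 0, 0], 0.75], [[0, 0, -0.25], [0, 0, 0], 0.75], [[0, 0, 0], [0, 0, 0], 0.75], [[0, 0, 0], [0, 0, 0], 0], [[0, 0, 0], [0, 0, 0], 0], [[0, 0, 0], [0, 0, 0], 0], [[0, 0, 0], [0, 0, 0], 0], [[0, 0, 0], [0, 0, 0], 0], [[0, 0, 0], [0, 0, 0], 0], [[0, 0, 0], [0, 0, 0], 0]])

```text
t: 10.55
tool_pos: [557.2, -113.8, 17.3]
ee_rot: [[-0.445, 0.896, 0.001], [0.896, 0.445, -0.0], [-0.001, 0.001, -1.0]]
force: [-1.9, 1.9, 6.6]
gripper_width: 32.8
grip_force: 60.1
```

Request:
arm_command(plan=[[[0, 0, 0.4], [0, 0, 0], 0], [[0, 0, 0.8], [0, 0, 0], 0], [[-0.1, -0.6, 0.4], [0, 0, 0], 0], [[-0.2, -0.9, 0], [0, 0, 0], 0], [[-0.15, -0.9, 0], [0, 0, 0], 0], [[-0.08, -0.5, 0], [0, 0, 0], 0], [[0, 0, 0], [0, 0, 0], 0], [[0, 0, 0], [0, 0, 0], 0]])

```text
t: 11.55
tool_pos: [530.1, -258.2, 96.9]
ee_rot: [[-0.445, 0.896, 0.0], [0.896, 0.445, 0.0], [0.0, 0.0, -1.0]]
force: [-0.4, -0.3, -1.1]
gripper_width: 32.4
grip_force: 59.9
```

Request:
arm_command(plan=[[[0, -0.03, -0.6], [0, 0, 0], 0], [[0, 0, -0.6], [0, 0, 0], 0], [[0, 0, -0.2], [0, 0, 0], 0], [[0, 0, -0.08], [0, 0, 0], 0], [[0, 0, 0], [0, 0, 0], 0]])

```text
t: 12.18
tool_pos: [530.8, -260.1, 23.1]
ee_rot: [[-0.445, 0.895, 0.001], [0.895, 0.445, -0.0], [-0.001, 0.001, -1.0]]
force: [0.3, -0.1, -1.2]
gripper_width: 32.6
grip_force: 59.9
```

Request:
arm_command(plan=[[[0, 0, -0.015], [0, 0, 0], 0], [[0, 0, 0], [0, 0, 0], 0.55], [[0, 0, 0], [0, 0, 0], 0.55], [[0, 0, 0], [0, 0, 0], 0.55], [[0, 0, 0.2], [0, 0, 0], 0.55], [[0, 0, 0.6], [0, 0, 0], 0.55], [[0, 0, 0.8], [0, 0, 0], 0.75], [[0.2, 0.4, 0.5], [0, 0, 1], 0.75], [[0.5, 0.6, 0], [0, 0, 1], 0.75], [[0.5, 1, 0], [0, 0, 1], 0.75], [[0.5, 1, 0], [0, 0, 1], 0.75], [[0.5, 1, 0], [0, 0, 1], 0.75]])

```text
t: 13.68
tool_pos: [640.9, -58.6, 127.5]
ee_rot: [[-0.822, 0.57, 0.001], [0.57, 0.822, -0.0], [-0.001, 0.0, -1.0]]
force: [-0.0, -0.7, -0.0]
gripper_width: 63.8
grip_force: 0.0
```

```bash
python3 - <<'E'
from h import *
out=[]
for n,(a,b,c,d) in(("top",(190,310,340,440)),("side",(110,260,300,470))):
    s=snapshot(n); I=s["frame"]; W=world(s)
    out.append(cv2.resize(I[a:b,c:d,::-1],(390,400)))
    Q=W.reshape(-1,3); 
    for c in((464.3,-251.3),(530.7,-259.9)):
        m=(np.hypot(*(Q[:,:2]-c).T)<32)&(Q[:,2]>46); print(n,c,m.sum(),Q[m].mean(0),np.percentile(Q[m][:,2],95) if m.any() else 0)
cv2.imwrite("pics/t2.png",np.hstack(out))
E
```

```text
top (464.3, -251.3) 179 [ 464.17319108 -239.85775023   53.30371189] 57.80413061026384
top (530.7, -259.9) 142 [ 530.40706376 -258.99106825   56.02533551] 59.231540008941586
side (464.3, -251.3) 170 [ 462.75933692 -235.5142772    53.09242894] 56.959755622422996
side (530.7, -259.9) 145 [ 530.51498787 -256.57183734   54.52106553] 58.360802025701744
```

View pics/t2.png

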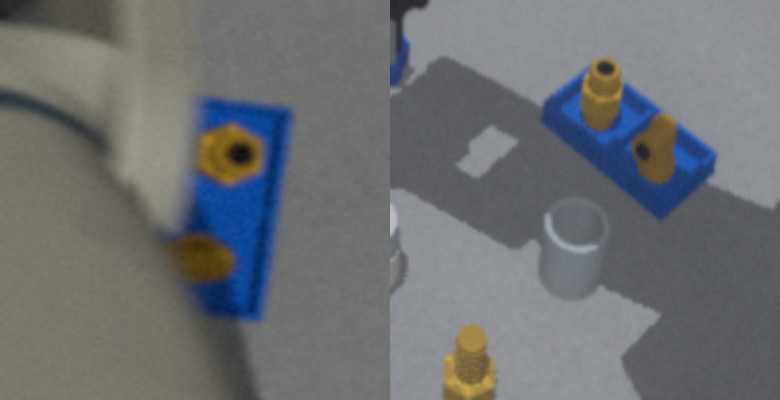

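Request:
arm_command(plan=[[[0.4, -0.4, 0], [0, 0, 1], 0.75], [[0.46, -0.3, 0], [0, 0, 1], 0.75], [[0, 0, 0], [0, 0, 1], 0.75], [[0, 0, -0.2], [0, 0, 1], 0.75], [[0, 0, -0.3], [0, 0, 0.7], 0.75], [[0, 0, 0], [0, 0, 0], 0.75], [[0, 0, 0], [0, 0, 0], 0.75]])

```text
t: 14.65
tool_pos: [683.2, -95.6, 102.3]
ee_rot: [[-0.99, 0.141, 0.001], [0.141, 0.99, -0.0], [-0.001, -0.0, -1.0]]
force: [-0.7, 0.5, -0.4]
gripper_width: 64.2
grip_force: 0.0
```

Both brass parts stand upright in tray2 (side crop: nipple (602,95), elbow (657,150)). Next is the narrow sleeve.

Request:
arm_command(plan=[[[0.02, 0.025, -0.7], [0, 0, 0], 0.75], [[0, 0, -0.7], [0, 0, 0], 0.75], [[0, 0, -0.3], [0, 0, 0], 0.75], [[0, 0, 0], [0, 0, 0], 0.75], [[0, 0, 0], [0, 0, 0], 0], [[0, 0, 0], [0, 0, 0], 0], [[0, 0, 0], [0, 0, 0], 0], [[0, 0, 0], [0, 0, 0], 0], [[0, 0, 0], [0, 0, 0], 0], [[0, 0, 0], [0, 0, 0], 0]])

```text
t: 15.9
tool_pos: [685.5, -94.2, 18.6]
ee_rot: [[-0.99, 0.139, 0.003], [0.139, 0.99, -0.001], [-0.003, -0.0, -1.0]]
force: [-1.2, -0.3, 6.4]
gripper_width: 33.1
grip_force: 59.4
```

Request:
arm_command(plan=[[[0, 0, 0.3], [0, 0, 0], 0], [[0, 0, 0.8], [0, 0, 0], 0], [[0, 0.3, 0.8], [0, 0, 0], 0], [[-0.3, 0.8, 0.3], [0, 0, 0], 0], [[-0.4, 1, 0], [0, 0, 0], 0], [[-0.4, 1, 0], [0, 0, 0], 0], [[-0.4, 1, 0], [0, 0, 0], 0], [[-0.4, 1, 0], [0, 0, 0], 0], [[-0.4, 1, 0], [0, 0, 0], 0], [[-0.4, 0.7, 0], [0, 0, 0], 0], [[-0.26, 0.38, 0], [0, 0, 0], 0], [[0, 0, 0], [0, 0, 0], 0]])

```text
t: 17.4
tool_pos: [535.3, 266.5, 127.4]
ee_rot: [[-0.991, 0.137, 0.0], [0.137, 0.991, 0.0], [-0.0, 0.0, -1.0]]
force: [-0.4, -0.2, -0.9]
gripper_width: 32.8
grip_force: 59.8
```

Request:
arm_command(plan=[[[0, 0, 0], [0, 0, 0], 0]])

```text
t: 17.52
tool_pos: [536.5, 264.8, 127.2]
ee_rot: [[-0.99, 0.139, 0.001], [0.139, 0.99, 0.0], [-0.001, 0.0, -1.0]]
force: [0.3, 0.2, -1.7]
gripper_width: 33.6
grip_force: 59.8
```

Target z is about 18.6+5 = 23.5.

Request:
arm_command(plan=[[[0.02, 0, -0.7], [0, 0, 0], 0], [[0, 0, -0.8], [0, 0, 0], 0], [[0, 0, -0.4], [0, 0, 0], 0], [[0, 0, -0.1], [0, 0, 0], 0], [[0, 0, -0.06], [0, 0, 0], 0], [[0, 0, 0], [0, 0, 0], 0]])

```text
t: 18.27
tool_pos: [537.9, 265.3, 24.5]
ee_rot: [[-0.99, 0.139, 0.001], [0.139, 0.99, 0.001], [-0.001, 0.001, -1.0]]
force: [-0.8, 0.0, -1.3]
gripper_width: 33.0
grip_force: 59.9
```

Request:
arm_command(plan=[[[0, 0, -0.015], [0, 0, 0], 0], [[0, 0, 0], [0, 0, 0], 0.55], [[0, 0, 0], [0, 0, 0], 0.55], [[0, 0, 0], [0, 0, 0], 0.55], [[0, 0, 0.2], [0, 0, 0], 0.6], [[0, 0, 0.8], [0, 0, 0], 0.7], [[0, 0, 1], [0, 0, 0], 0.75], [[0.4, -0.6, 0], [0, 0, 0], 0.75], [[0.5, -1, 0], [0, 0, 0], 0.75], [[0.5, -1, 0], [0, 0, 0], 0.75], [[0.5, -1, 0], [0, 0, 0], 0.75], [[0.5, -1, 0], [0, 0, 0], 0.75]])

```text
t: 19.77
tool_pos: [657.9, 33.4, 123.7]
ee_rot: [[-0.99, 0.139, 0.001], [0.139, 0.99, 0.0], [-0.001, 0.0, -1.0]]
force: [0.8, 0.5, -0.5]
gripper_width: 63.9
grip_force: 0.0
```

Request:
arm_command(plan=[[[0.4, -0.64, 0], [0, 0, 0], 0.75], [[0, 0, -0.5], [0, 0, 0], 0.75], [[0, 0, 0], [0, 0, 0], 0.75], [[0, 0, 0], [0, 0, 0], 0.75]])

```text
t: 20.27
tool_pos: [677.2, 3.5, 98.6]
ee_rot: [[-0.99, 0.139, 0.0], [0.139, 0.99, 0.0], [-0.0, 0.0, -1.0]]
force: [0.0, -0.0, -0.7]
gripper_width: 64.3
grip_force: 0.0
```

Request:
arm_command(plan=[[[0, 0, -0.7], [0, 0, 0], 0.75], [[0, 0, -0.7], [0, 0, 0], 0.75], [[0, 0, -0.23], [0, 0, 0], 0.75], [[0, 0, 0], [0, 0, 0], 0.75], [[0, 0, 0], [0, 0, 0], 0], [[0, 0, 0], [0, 0, 0], 0], [[0, 0, 0], [0, 0, 0], 0], [[0, 0, 0], [0, 0, 0], 0], [[0, 0, 0], [0, 0, 0], 0], [[0, 0, 0], [0, 0, 0], 0]])

```text
t: 21.52
tool_pos: [678.4, 3.0, 18.2]
ee_rot: [[-0.99, 0.139, 0.003], [0.139, 0.99, 0.0], [-0.003, 0.0, -1.0]]
force: [-1.1, 0.1, 6.8]
gripper_width: 28.4
grip_force: 58.9
```

Request:
arm_command(plan=[[[0, 0, 0.3], [0, 0, 0], 0], [[0, 0, 0.8], [0, 0, 0], 0], [[0, 0, 0.9], [0, 0, 0], 0], [[-0.5, 0.5, 0.3], [0, 0, 0], 0], [[-0.7, 0.8, 0], [0, 0, 0], 0], [[-0.7, 0.9, 0], [0, 0, 0], 0], [[-0.7, 0.9, 0], [0, 0, 0], 0], [[-0.7, 0.9, 0], [0, 0, 0], 0], [[-0.5, 0.8, 0], [0, 0, 0], 0], [[-0.32, 0.6, 0], [0, 0, 0], 0], [[0, 0, 0], [0, 0, 0], 0], [[0, 0, 0], [0, 0, 0], 0]])

```text
t: 23.02
tool_pos: [471.4, 272.9, 131.9]
ee_rot: [[-0.99, 0.139, 0.001], [0.139, 0.99, 0.0], [-0.001, 0.0, -1.0]]
force: [-0.4, -0.4, -2.7]
gripper_width: 28.0
grip_force: 59.4
```

Middle compartment is (471.2, 274.1), down to 23.5.

Request:
arm_command(plan=[[[0, 0.02, -0.7], [0, 0, 0], 0], [[0, 0, -0.8], [0, 0, 0], 0], [[0, 0, -0.5], [0, 0, 0], 0], [[0, 0, -0.1], [0, 0, 0], 0], [[0, 0, -0.05], [0, 0, 0], 0], [[0, 0, 0], [0, 0, 0], 0]])

```text
t: 23.78
tool_pos: [472.0, 274.2, 24.8]
ee_rot: [[-0.99, 0.14, 0.001], [0.14, 0.99, 0.001], [-0.001, 0.001, -1.0]]
force: [0.3, -0.6, -1.3]
gripper_width: 28.3
grip_force: 59.4
```

Request:
arm_command(plan=[[[0, 0, -0.025], [0, 0, 0], 0], [[0, 0, 0], [0, 0, 0], 0.55], [[0, 0, 0], [0, 0, 0], 0.55], [[0, 0, 0], [0, 0, 0], 0.55], [[0, 0, 0.2], [0, 0, 0], 0.6], [[0, 0, 0.8], [0, 0, 0], 0.7], [[0, 0, 1], [0, 0, 0], 0.7], [[-0.12, -0.6, 0], [0, 0, 0], 0.7], [[0, -1, 0], [0, 0, 0], 0.7], [[0, -1, 0], [0, 0, 0], 0.7], [[0, -1, 0], [0, 0, 0], 0.7], [[0, -1, 0], [0, 0, 0], 0.7]])

```text
t: 25.28
tool_pos: [465.2, 42.6, 123.3]
ee_rot: [[-0.99, 0.139, 0.001], [0.139, 0.99, 0.0], [-0.001, 0.0, -1.0]]
force: [0.6, 0.0, 0.5]
gripper_width: 59.7
grip_force: 0.0
```

Request:
arm_command(plan=[[[0, -0.68, 0], [0, 0, 0], 0.7], [[0, 0, -0.5], [0, 0, 0], 0.7], [[0, 0, 0], [0, 0, 0], 0.7], [[0, 0, 0], [0, 0, 0], 0.7]])

```text
t: 25.78
tool_pos: [465.4, 10.4, 98.2]
ee_rot: [[-0.99, 0.139, 0.0], [0.139, 0.99, 0.0], [-0.0, 0.0, -1.0]]
force: [0.2, 1.0, -0.3]
gripper_width: 59.9
grip_force: 0.0
```

```bash
python3 - <<'E'
from h import *
s=snapshot("side"); I=s["frame"]; W=world(s)
Q=W.reshape(-1,3)
for c in((471.2,274.1),(537.6,264.9)):
    m=(np.hypot(*(Q[:,:2]-c).T)<30)&(Q[:,2]>46); print(c,m.sum(),Q[m].mean(0),np.percentile(Q[m][:,2],95))
cv2.imwrite("pics/t3.png",cv2.resize(I[200:420,140:400,::-1],(780,660))[:600])
E
```

```text
(471.2, 274.1) 309 [471.24464569 277.34321036  52.61162911] 58.015426062528945
(537.6, 264.9) 294 [536.40682842 268.00273186  54.60470395] 58.595411732995515
```

View pics/t3.png

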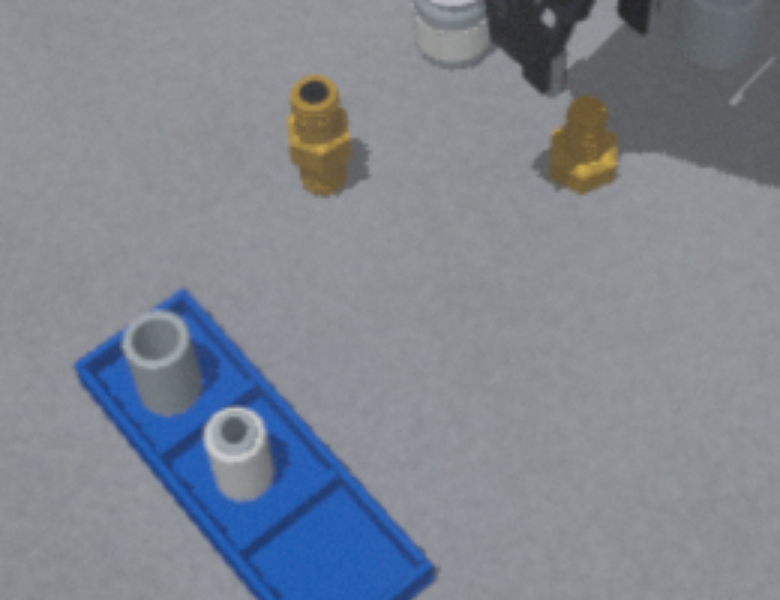

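The sleeve (160,360) and plunger (238,450) stand upright in tray3. The long nipple is untouched. Next is the plug.

Request:
arm_command(plan=[[[0.01, 0, -0.7], [0, 0, 0], 0.7], [[0, 0, -0.6], [0, 0, 0], 0.7], [[0, 0, -0.26], [0, 0, 0], 0.7], [[0, 0, 0], [0, 0, 0], 0.7], [[0, 0, 0], [0, 0, 0], 0], [[0, 0, 0], [0, 0, 0], 0], [[0, 0, 0], [0, 0, 0], 0], [[0, 0, 0], [0, 0, 0], 0], [[0, 0, 0], [0, 0, 0], 0], [[0, 0, 0], [0, 0, 0], 0]])

```text
t: 27.08
tool_pos: [466.3, 10.1, 20.7]
ee_rot: [[-0.99, 0.139, 0.002], [0.139, 0.99, 0.0], [-0.002, 0.0, -1.0]]
force: [-0.7, -0.1, 6.4]
gripper_width: 20.4
grip_force: 58.3
```

Request:
arm_command(plan=[[[0, 0, 0.3], [0, 0, 0], 0], [[0, 0, 0.8], [0, 0, 0], 0], [[0, 0, 0.9], [0, 0, 0], 0], [[0, 0.5, 0.3], [0, 0, 0], 0], [[0, 0.9, 0], [0, 0, 0], 0], [[-0.2, 0.9, 0], [0, 0, 0], 0], [[-0.3, 0.9, 0], [0, 0, 0], 0], [[-0.3, 0.9, 0], [0, 0, 0], 0], [[-0.3, 0.8, 0], [0, 0, 0], 0], [[-0.12, 0.56, 0], [0, 0, 0], 0], [[0, 0, 0], [0, 0, 0], 0], [[0, 0, 0], [0, 0, 0], 0]])

```text
t: 28.58
tool_pos: [404.4, 282.6, 135.0]
ee_rot: [[-0.99, 0.139, 0.0], [0.139, 0.99, -0.0], [-0.0, -0.0, -1.0]]
force: [-0.5, -0.8, -1.4]
gripper_width: 20.1
grip_force: 59.0
```

Target z is 26.

Request:
arm_command(plan=[[[0, 0.01, -0.7], [0, 0, 0], 0], [[0, 0, -0.8], [0, 0, 0], 0], [[0, 0, -0.5], [0, 0, 0], 0], [[0, 0, -0.1], [0, 0, 0], 0], [[0, 0, -0.06], [0, 0, 0], 0], [[0, 0, 0], [0, 0, 0], 0]])

```text
t: 29.32
tool_pos: [405.3, 283.7, 27.4]
ee_rot: [[-0.99, 0.14, 0.001], [0.14, 0.99, 0.001], [-0.001, 0.001, -1.0]]
force: [-0.2, 0.4, -1.8]
gripper_width: 20.3
grip_force: 59.0
```

Request:
arm_command(plan=[[[0, 0, -0.03], [0, 0, 0], 0], [[0, 0, 0], [0, 0, 0], 0.5], [[0, 0, 0], [0, 0, 0], 0.5], [[0, 0, 0], [0, 0, 0], 0.5], [[0, 0, 0.2], [0, 0, 0], 0.5], [[0, 0, 0.8], [0, 0, 0], 0.7], [[0, 0, 1], [0, 0, 0], 0.7], [[0, 0, 1], [0, 0, 0], 0.7], [[0, 0.7, 0], [0, 0, 0], 0.7], [[0, 0.7, 0], [0, 0, 0], 0.7], [[0, 0.5, 0], [0, 0, 0], 0.7], [[0, 0, 0], [0, 0, 0], 0.7]])

```text
t: 30.82
tool_pos: [404.5, 379.8, 175.1]
ee_rot: [[-0.991, 0.137, 0.0], [0.137, 0.991, 0.0], [-0.0, 0.0, -1.0]]
force: [-0.2, 0.4, -0.4]
gripper_width: 59.7
grip_force: 0.0
```

```bash
python3 - <<'E'
from h import *
for n in("side","top"):
    s=snapshot(n); I=s["frame"]; W=world(s); Q=W.reshape(-1,3)
    for c in((404.8,283.3),(471.2,274.1),(537.6,264.9),(464.3,-251.3),(530.7,-259.9),(463.6,-120.4),(572.6,114),(584.2,-11.8)):
        m=(np.hypot(*(Q[:,:2]-c).T)<32)&(Q[:,2]>46)&(Q[:,2]<90)
        if m.any(): print(n,c,m.sum(),Q[m].mean(0).round(1),np.percentile(Q[m][:,2],95).round(1))
    cv2.imwrite(f"pics/end_{n}.png",I[...,::-1])
E
```

```text
side (404.8, 283.3) 249 [404.6 287.   55.8] 59.0
side (471.2, 274.1) 49 [462.5 273.   49.8] 52.8
side (537.6, 264.9) 100 [533.5 260.4  55.5] 58.9
side (464.3, -251.3) 152 [ 462.3 -235.6   52.9] 56.8
side (463.6, -120.4) 282 [ 463.3 -119.6   50.6] 53.3
top (404.8, 283.3) 115 [405.  283.8  55.8] 59.1
top (471.2, 274.1) 170 [472.3 274.1  52.7] 58.2
top (537.6, 264.9) 141 [537.  265.6  55. ] 59.1
top (464.3, -251.3) 189 [ 463.9 -238.8   53.4] 57.3
top (530.7, -259.9) 140 [ 530.6 -259.    56.3] 59.5
top (463.6, -120.4) 212 [ 463.2 -120.8   51.5] 54.5
top (572.6, 114) 233 [571.2 110.5  68.3] 82.2
top (584.2, -11.8) 399 [582.7 -11.5  58.8] 61.9
```

View pics/end_side.png

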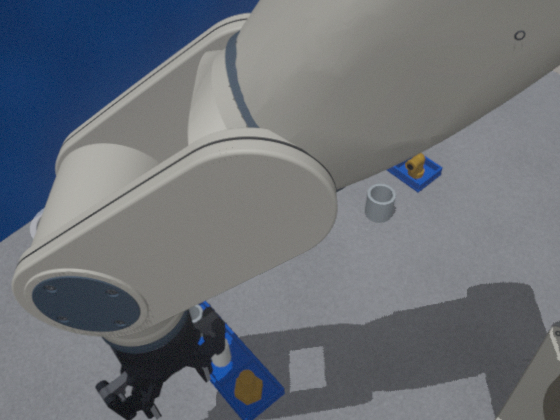

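View pics/end_top.png

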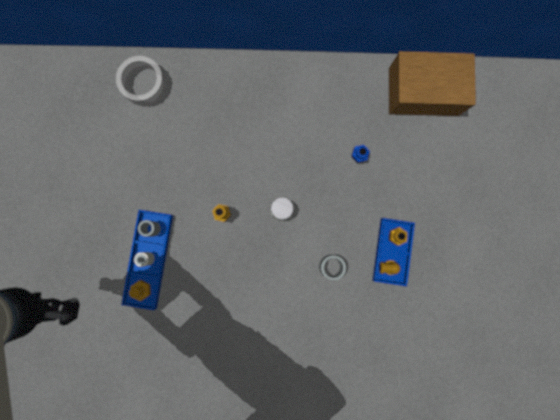

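The top view shows all five parts upright and centred: tray3 at (150,229), (143,259) and (139,290), tray2 at (399,237) and (390,268). The three left-alone items are unmoved, so I'm handing in.

```bash
python3 -c "
from plant import close_job; print(close_job())"
```

```text
the job is handed in; nothing more can be done
None
```

Both kits are made up and handed in at about 31 s of the 112 s; the last top view showed all five parts upright and centred in their compartments and the wide sleeve, long nipple and grease tin unmoved, but the hand-in gave no verdict.

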